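# Feel out the sticky spot on a shelf runner

## Task

Before this slide runner goes into the cedar shelf unit, test it: slide its carriage gently all the way to the left-hand rubber buffer and then all the way to the right-hand one, leaning lightly on each buffer for a moment without ramming it. The carriage drags harder at one hidden gummed-up spot: feel where that is, then park the carriage right on that spot and let go, so it can be cleaned there. Leave everything else where it lies.

Things in the scene. Friction and masses are not known exactly. Their poses are not given: they have to be found in the camera images.
- runner: The slide runner under test, fixed to the work top: cedar board 200 x 460 x 19 mm, on its middle an aluminium rail 40 mm wide, 360 mm long, top 37 mm above the work top. Origin: centre of the board's underside. y runs along the rail to its left-hand end (robot's left), z up. At each rail end a 40 mm wide, 16 mm thick block, top 53 mm (screws to 55) above the work top, carries a rubber buffer.
- carriage: Dark steel carriage, slides only along the rail: 56 mm wide, 60 mm long, top 52 mm above the work top. Origin: on the rail's top face under its middle. Starts within 60 mm of the rail's middle; touches the left buffer at 120 mm along runner +y from the runner's origin, the right one at 120 mm along -y. Drag 1.5 N, plus about 10 N more, either way, (up to 16 N as it enters) over the gummed spot.
- grip (a point): Middle of the carriage's black upright grip block: 20 mm thick along the rail, 36 mm across it, reaching from 52 to 94 mm above the work top. The point is 44 mm above the carriage's origin, 13 mm under the block's top.
- track: Inside of the rail, fixed; origin on the rail's top face at mid length, axes as the runner's. Somewhere in it, unseen, is one gummed spot, its middle within 85 mm of this origin along y. A sprung shoe under the carriage's middle drags on it: the carriage is on the spot while its origin is within about 8 mm of the spot's middle; the extra drag starts and ends 8 to 10 mm from it.
- buffer_left: Black rubber buffer, 13 mm in diameter, 12 mm long, on the left-hand (runner +y) end block; origin at the middle of its free face, 45.5 mm above the work top. Springy: about 2.5 N per mm, it yields up to 8 mm (20 N) and is then hard. Pressing it with more than 25 N is ramming.
- buffer_right: The same buffer on the right-hand (runner -y) end block.
- screwdriver: Bystander: screwdriver, 170 mm long, lying on the cedar board on the robot's side of the rail.
- tin: Bystander: small open steel tin, 45 x 65 x 22 mm, on the cedar board beyond the rail.
- coaster: Bystander: grey stone coaster, 95 x 95 x 10 mm, on the work top.
- jar: Bystander: glass spice jar, 46 mm in diameter, 95 mm tall, standing on the work top.
- tongs: Bystander: stainless tongs, about 290 mm long, lying on the work top.
- topper: Bystander: aluminium grill topper, a perforated tray 150 x 340 x 22 mm beyond the runner; origin on its underside at the middle of its long edge nearest the robot.
- grillbrush: Bystander: grill brush, 280 mm long, lying on the work top.

How it is judged:
By the outcome, as a careful person would: the job done as asked, in the order asked, and still so for the second after the job is handed in, with the robot touching nothing.
It also fails if it takes over 58 s, if anything falls off the work surface, if the arm or the gripper's body presses on something with over 40 N, if the wrist force passes 120 N, or if a joint passes its speed limit or range.

## Robot

A 6-joint arm with a two-finger parallel gripper is mounted at the origin on the work surface. World frame = base frame: x ahead of the robot, y to its left, z up, the work surface at z = 0. Lengths are in m, angles in rad, forces in N, time in s.
With the tool pointing down it reaches from about 0.325 to 0.775 m from the base axis. Payload 9.3 kg.
Tool frame: the origin (TCP) lies at the very end of the fingers, on their centre line; the grasp point (between the pads) lies env.grasp_offset behind it (env.grasp_offset is the distance from the TCP to the grasp point, in m); z points along the fingers, y is the direction in which the jaws open and shut (so a half turn about z gives the same grasp; the last joint's range is limited). The gripper opens to 85 mm and grips with 20 to 120 N. Pads are 22 mm wide; open, the fingers measure 114 mm over their backs; the gripper's body (76 mm by 85 mm) begins 54 mm behind the grasp point. The pads swing forward as they close: fully open they stand 13 mm farther back than shut.
Start: joints at [-1.361, 0.259, 0.021, 1.334, 0, 1.418], TCP at [0.195, -0.514, 0.231] pointing down, gripper open.
Joint ranges: [-3.04, 3.04], [-0.91, 1.82], [-1.04, 1.36], [-1.92, 1.95], [-1.52, 1.45], [-3.14, 3.14]. Speed limits (rad/s): [2.22, 2.22, 2.79, 3.14, 3.14, 3.14].

## Interface

Orientations are given as a 3x3 rotation matrix whose columns are the frame's x, y, z axes.
In Python, from station import env gives the robot as it stands.
- The arm moves only by the tool move_arm, never from a script. Its argument "increments" is a list of rows, each a list of 7 numbers: the shift along the tool's x, y, z each as a share of 800 mm, from -1 to 1, then the turn, a rotation vector about the tool's x, y, z each as a share of 120 degrees, from -1 to 1, then the opening, from -1 (shut) to 1 (fully open), so that 0 is half open. In form: [[tx, ty, tz, rx, ry, rz, gripper], ...]. A call has 1 to 8 rows; each row is the pose to reach, as a shift and turn from the pose commanded when the call began, along the tool's axes at that moment; what a row does not reach only later rows make up. A row lasts 1/10 s, in which the tool goes at most 50 mm and 8.59 degrees, less where a joint would pass 70% of its speed; a pose out of reach is approached as far as the arm can. A call with a number of a shift or a turn outside -1 to 1 is refused whole. A call with a gripper value outside its range is refused whole. The fingers move at their own pace and stop on an object; "grip_force" is the grip in N (left out, the last holds). Time passes only in rows, so rows that repeat a pose let the fingers close. It gives the time, the measured TCP pose, the force and the opening at its end, in the units of the state.
- env.state(): the state, without advancing time (a new reading comes with each control period).
- env.read_camera(name): name is "scene" or "side" or "wrist"; returns a dict with "frame" (480x640x3 uint8, red, green, blue), "range_z" (480x640 float32, m along the optical axis (not along the pixel's ray), 0 where there is no reading), "intrinsics" (3x3 intrinsics, pixels), "xyz" and "rotation" of the camera in the world; the wrist camera has in their place "hand_eye" (4x4, takes a point from camera to tool coordinates, whose origin is the TCP and whose axes are the flange's). Camera axes: x right, y down, z forward; pixel columns grow to the right and rows downward; lengths in m; the calibration is good to about 2 mm. A picture is of the moment at which its call begins: read the wrist's pose just before it.
- env.job_done(): hands the job in, once; it reports no verdict.
Trained networks look in a picture, given as the dict that the camera call returned (one of the last four; its "shot" number tells which), for a name from the list of things; names that differ only in an ending like _2 or _b are one class to them, and where a whole thing is asked for, a point or a joint stands for the part that bears it (a point fixed in the world has none). Each returns a list of dicts, best first, with "score" (0 to 1); they miss things now and then, are a little off and sometimes report something else, mostly with a low value. They report only what shows in the picture. A call takes as long as a camera call.
- env.boxes_of(label, picture): "xyz" ([x, y, z] in m, in the coordinates of the camera as it stood for that picture, good to about 4 mm: the middle of the surface that is visible of it).
The state is a dict: "time": time; "q": joint angles; "qvel": joint speeds; "joint_torque": joint torques, N m; "position": TCP position; "eef_rot": TCP orientation; "force": force on the tool from outside, world axes, zero at the start; "torque": the same for the moment, N m; "finger_gap": opening from 0.0 (shut) to 1.0 (fully open).
Only numpy, scipy, OpenCV 4.12 (cv2) and the standard library are available. Lean on these libraries where they do the work, as an engineer would, in place of code of your own. Each camera call takes 0.05 s, during which the arm holds its last target. There are 200 camera calls.

## Working session

There is one attempt and no reset: what is moved stays moved. The work goes in short steps, Python scripts to look and compute and a tool call to move; the robot and the scene stay as the last step left them, time stands still between calls to the robot, and variables do not carry over. Pictures are saved under pics/ and viewed, about 8 in all and at most 12, crops included, and the job is handed in when it is done.

Besides the shell and the picture viewer there is one more tool, called after "Request:" in YAML: its name, and indented under it one key for each argument. move_arm: Moves the arm, as the interface text tells. Its arguments: {"type":"object","properties":{"increments":{"type":"array","items":{"type":"array","items":{"type":"number","minimum":-1,"maximum":1}}},"grip_force":{"type":"number"}},"required":["increments"]}

```bash
mkdir -p pics
cat > h.py <<'E'
import numpy as np, cv2
from station import env
def pose(p,s=None):
    if 'xyz' in p: return np.array(p['rotation']).reshape(3,3),np.array(p['xyz'])
    H=np.array(p['hand_eye']); R=np.array(s['eef_rot']).reshape(3,3)
    return R@H[:3,:3], R@H[:3,3]+np.array(s['position'])
def cloud(p,s=None):
    R,t=pose(p,s); K=np.array(p['intrinsics']); z=p['range_z']; v,u=np.mgrid[:480,:640]
    c=np.stack([(u-K[0,2])/K[0,0]*z,(v-K[1,2])/K[1,1]*z,z],-1)
    w=c@R.T+t; w[z==0]=np.nan; return w
def shot(n,f):
    s=env.state(); p=env.read_camera(n); cv2.imwrite(f'pics/{f}.png',p['frame'][:,:,::-1]); return p,s
E
python3 - <<'E'
from h import *
s=env.state(); print({k:np.round(v,3).tolist() for k,v in s.items()},env.grasp_offset)
for n in ['scene','side','wrist']:
    p,s=shot(n,n+'0'); R,t=pose(p,s)
    for l in ['runner','carriage','grip','buffer_left','buffer_right','jar','tongs','grillbrush','coaster','topper','screwdriver','tin']:
        for b in env.boxes_of(l,p)[:2]: print(n,l,round(b['score'],2),np.round(R@np.array(b['xyz'])+t,3))
E
```

```text
{'time': 0.0, 'q': [-1.361, 0.259, 0.021, 1.334, -0.0, 1.418], 'qvel': [0.002, -0.001, 0.0, 0.001, -0.0, 0.003], 'joint_torque': [-0.0, -55.564, 34.453, 0.013, -0.0, 0.0], 'position': [0.195, -0.514, 0.231], 'eef_rot': [[0.935, 0.355, -0.0], [0.355, -0.935, 0.001], [0.0, -0.001, -1.0]], 'force': [-0.046, 0.085, -0.21], 'torque': [0.064, -0.021, 0.001], 'finger_gap': 0.997} 0.0187
scene runner 0.36 [ 0.405 -0.453  0.012]
scene carriage 0.93 [0.594 0.025 0.048]
scene grip 0.74 [0.592 0.022 0.052]
scene buffer_right 0.31 [0.591 0.023 0.055]
scene jar 0.7 [0.61  0.453 0.067]
scene tongs 0.94 [ 0.406 -0.454  0.013]
scene grillbrush 0.9 [ 0.62  -0.422  0.014]
scene grillbrush 0.5 [0.589 0.022 0.053]
scene coaster 0.61 [0.443 0.441 0.007]
scene topper 0.64 [ 0.846 -0.036 -0.003]
scene tin 0.71 [ 0.609 -0.164  0.023]
side runner 0.94 [0.557 0.043 0.021]
side carriage 0.62 [0.563 0.033 0.049]
side grip 0.88 [0.567 0.025 0.056]
side buffer_right 0.21 [ 0.606 -0.426  0.016]
side jar 0.72 [0.579 0.46  0.067]
side tongs 0.92 [ 0.446 -0.452  0.012]
side tongs 0.5 [ 0.495 -0.002  0.039]
side grillbrush 0.88 [ 0.607 -0.425  0.018]
side grillbrush 0.72 [ 0.498 -0.003  0.039]
side coaster 0.85 [0.437 0.442 0.007]
side topper 0.74 [ 0.847 -0.03   0.002]
side screwdriver 0.78 [ 0.496 -0.005  0.039]
side tin 0.93 [ 0.612 -0.169  0.029]
wrist tongs 0.84 [ 0.302 -0.48   0.016]
```

View pics/scene0.png

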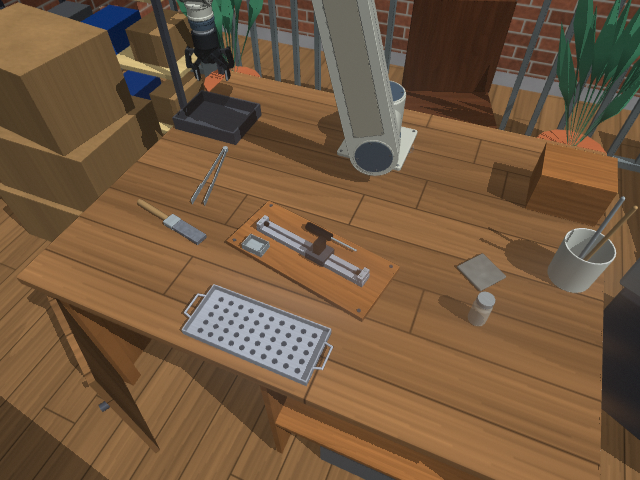

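The scene picture shows the runner mid-table: the rail runs from about (262,222) to (362,275), with the carriage near (318,240). The screwdriver and tin lie on the board. Next I'll fit the rail from the depth data.

Run:
```python
from h import *
P=[]
for n in ['scene','side']:
    p,s=shot(n,n+'1'); w=cloud(p).reshape(-1,3)
    m=(w[:,0]>.42)&(w[:,0]<.72)&(abs(w[:,1])<.3)
    w=w[m]
    for a,b in [(.012,.026),(.034,.040),(.049,.057),(.085,.1)]:
        q=w[(w[:,2]>a)&(w[:,2]<b)][:,:2].astype(np.float32)
        if len(q)>5: print(n,a,b,len(q),cv2.minAreaRect(q),q.mean(0))
    h=w[w[:,2]>.06]; print('tall',h.min(0),h.max(0))
im=cv2.imread('pics/side1.png');
```

```text
scene 0.012 0.026 6795 ((0.5692064762115479, -0.014292120933532715), (0.4623420834541321, 0.2052304446697235), 78.23109436035156) [0.58780265 0.01025241]
scene 0.034 0.04 1130 ((0.5590155720710754, -0.019673973321914673), (0.14800800383090973, 0.36634060740470886), 2.003807783126831) [ 0.56990707 -0.02073536]
scene 0.049 0.057 340 ((0.5715762376785278, -0.013780981302261353), (0.35710087418556213, 0.0562903992831707), 80.35218811035156) [0.579689   0.01697638]
scene 0.085 0.1 95 ((0.5772020220756531, 0.017587438225746155), (0.021002966910600662, 0.036475956439971924), 76.34854888916016) [0.57829726 0.01820526]
tall [0.55700074 0.00484366 0.06023293] [0.5960988 0.0302716 0.0958097]
side 0.012 0.026 7134 ((0.5681293606758118, -0.013856396079063416), (0.46448788046836853, 0.20626242458820343), 78.12309265136719) [0.5652795  0.02329829]
side 0.034 0.04 1173 ((0.5535702109336853, -0.01962989568710327), (0.15589377284049988, 0.37298014760017395), 2.387014627456665) [ 0.56410325 -0.01667603]
side 0.049 0.057 385 ((0.5675498843193054, -0.01318223774433136), (0.35834023356437683, 0.057833824306726456), 77.40769958496094) [0.5729966 0.0224952]
side 0.085 0.1 106 ((0.5749722719192505, 0.0181258711963892), (0.022026199847459793, 0.038081251084804535), 79.33226776123047) [0.57377195 0.01975472]
tall [0.55485243 0.00498985 0.06002767] [0.5936967  0.03102414 0.09880073]
```

View pics/side0.png

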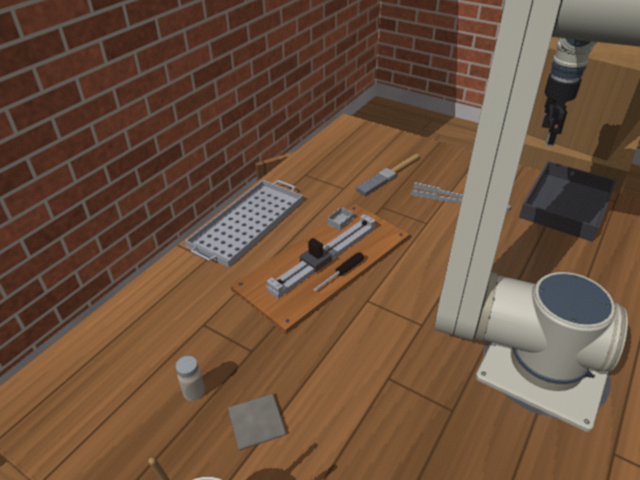

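Fit: runner centre (0.568, -0.014), rail axis at 78.2° from x, grip at about (0.5755, 0.018), so s≈+33 mm. I'll close the jaws along the rail, which puts q6 within its range.

Request:
move_arm:
  increments:
    - [0.681, -0.453, 0.05, 0, 0, -1, 1]
    - [0.681, -0.453, 0.05, 0, 0, -1, 1]
    - [0.681, -0.453, 0.05, 0, 0, -1, 1]
    - [0.681, -0.453, 0.05, 0, 0, -1, 1]
    - [0.681, -0.453, 0.05, 0, 0, -1, 1]
    - [0.681, -0.453, 0.05, 0, 0, -1, 1]
    - [0.681, -0.453, 0.05, 0, 0, -1, 1]
    - [0.681, -0.453, 0.05, 0, 0, -1, 1]

```text
time: 2.85
position: [0.4284, -0.1877, 0.2071]
eef_rot: [[0.002, 1.0, 0.001], [1.0, -0.002, -0.001], [-0.001, 0.001, -1.0]]
force: [1.4, -1.5, 1.1]
finger_gap: 1.002
```

```bash
cat >> h.py <<'E'
C=np.array([.5685,-.014]); A=np.radians(78.2); U=np.array([np.cos(A),np.sin(A)]); N=np.array([U[1],-U[0]])
def go(target,yaw=78.2):
    from scipy.spatial.transform import Rotation as Ro
    s=env.state(); R=np.array(s['eef_rot']).reshape(3,3); a=np.radians(yaw)
    y=np.array([np.cos(a),np.sin(a),0]); z=np.array([0,0,-1.]); T=np.stack([np.cross(y,z),y,z],1)
    d=R.T@(np.array(target)-s['position']); r=Ro.from_matrix(R.T@T).as_rotvec(degrees=True)
    print('pos',np.round(s['position'],4),'inc',np.round(d/.8,4),np.round(r/120,4),'t',s['time'],'F',np.round(s['force'],2))
E
python3 -c "
from h import *
go([.5755,.018,.19])"
```

```text
pos [ 0.4284 -0.1877  0.2071] inc [0.2575 0.1834 0.0213] [ 1.000e-04  4.000e-04 -6.526e-01] t 2.85 F [ 1.36 -1.54  1.14]
```

Request:
move_arm:
  increments:
    - [0.2575, 0.1834, 0.0213, 0, 0, -0.6526, 1]
    - [0.2575, 0.1834, 0.0213, 0, 0, -0.6526, 1]
    - [0.2575, 0.1834, 0.0213, 0, 0, -0.6526, 1]
    - [0.2575, 0.1834, 0.0213, 0, 0, -0.6526, 1]
    - [0.2575, 0.1834, 0.0213, 0, 0, -0.6526, 1]
    - [0.2575, 0.1834, 0.0213, 0, 0, -0.6526, 1]
    - [0.2575, 0.1834, 0.0213, 0, 0, -0.6526, 1]
    - [0.2575, 0.1834, 0.0213, 0, 0, -0.6526, 1]

```text
time: 3.65
position: [0.576, 0.0161, 0.1895]
eef_rot: [[-0.932, 0.363, -0.001], [0.363, 0.932, 0.0], [0.001, -0.0, -1.0]]
force: [-0.4, 0.6, -0.6]
finger_gap: 1.003
```

Request:
move_arm:
  increments:
    - [0, 0, 0, 0, 0, -0.072, 1]
    - [0, 0, 0, 0, 0, -0.08, 1]
    - [0, 0, 0, 0, 0, -0.08, 1]

```text
time: 3.95
position: [0.5759, 0.0153, 0.1898]
eef_rot: [[-0.977, 0.213, 0.0], [0.213, 0.977, -0.0], [-0.0, -0.0, -1.0]]
force: [-0.7, -0.9, 0.3]
finger_gap: 1.003
```

```bash
python3 -c "
from h import *
go([.5755,.018,.063])
p,s=shot('wrist','w1'); w=cloud(p,s).reshape(-1,3)
print(s['q'])
w=w[(abs(w[:,0]-.57)<.15)&(abs(w[:,1])<.25)]
for a,b in [(.012,.026),(.034,.040),(.049,.057),(.085,.1)]:
  q=w[(w[:,2]>a)&(w[:,2]<b)][:,:2].astype(np.float32)
  if len(q)>5: print(a,b,len(q),cv2.minAreaRect(q),q.mean(0))
"
```

```text
pos [0.5759 0.0153 0.1898] inc [0.0012 0.0032 0.1585] [-0.      0.     -0.0042] t 3.95 F [-0.66 -0.94  0.3 ]
[-1.19049680e-01  3.17284060e-01 -8.78518140e-04  1.25262556e+00
 -2.28880284e-05  9.56010992e-02]
0.012 0.026 78245 ((0.5692762732505798, -0.01689647138118744), (0.46156975626945496, 0.20001345872879028), 78.33755493164062) [ 0.55796874 -0.00945519]
0.034 0.04 15252 ((0.5523479580879211, -0.021695852279663086), (0.15414820611476898, 0.36558473110198975), 2.9174418449401855) [ 0.56388795 -0.02765096]
0.049 0.057 5663 ((0.5692266225814819, -0.016717687249183655), (0.35634809732437134, 0.05613720417022705), 78.30574798583984) [0.5703706  0.00139828]
0.085 0.1 1340 ((0.5755444169044495, 0.014060663059353828), (0.019586246460676193, 0.03651949018239975), 78.15042877197266) [0.5739929  0.01453222]
```

View pics/w1.png

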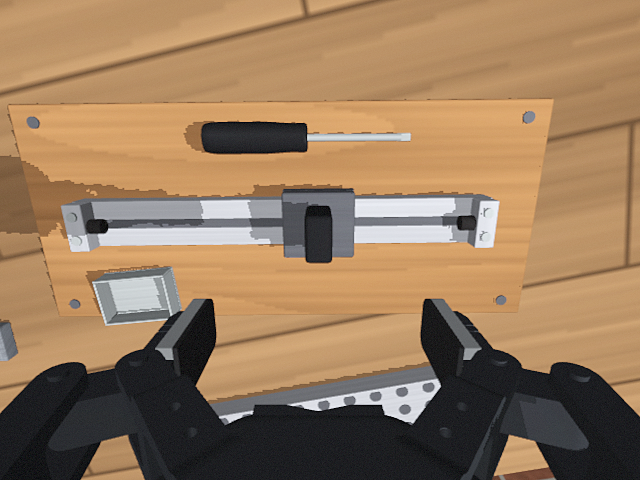

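The wrist picture shows the grip at (318,232) between the open fingers, and a clear rail with a buffer at each end (96,226) and (467,222). The wrist fit agrees to about 3 mm. Descending and gripping gently.

Request:
move_arm:
  increments:
    - [0, 0, 0.05, 0, 0, -0.004, 1]
    - [0, 0, 0.1, 0, 0, -0.004, 1]
    - [0, 0, 0.135, 0, 0, -0.004, 1]
    - [0, 0, 0.158, 0, 0, -0.004, 1]
    - [0, 0, 0.158, 0, 0, -0.004, 1]
    - [0, 0, 0.158, 0, 0, -0.004, 1]
  grip_force: 25

```text
time: 4.6
position: [0.5761, 0.0152, 0.0639]
eef_rot: [[-0.979, 0.203, -0.0], [0.203, 0.979, -0.0], [0.0, -0.0, -1.0]]
force: [-0.1, 0.0, 0.7]
finger_gap: 0.999
```

Request:
move_arm:
  increments:
    - [0, 0, 0, 0, 0, 0, 0]
    - [0, 0, 0, 0, 0, 0, -0.3]
    - [0, 0, 0, 0, 0, 0, -0.5]
    - [0, 0, 0, 0, 0, 0, -0.6]
    - [0, 0, 0, 0, 0, 0, -0.8]
    - [0, 0, 0, 0, 0, 0, -1]
    - [0, 0, 0, 0, 0, 0, -1]
    - [0, 0, 0, 0, 0, 0, -1]
  grip_force: 25

```text
time: 5.4
position: [0.576, 0.0153, 0.0639]
eef_rot: [[-0.979, 0.202, 0.001], [0.202, 0.979, -0.0], [-0.001, 0.0, -1.0]]
force: [-1.3, -0.0, 6.4]
finger_gap: 0.224
```

```bash
cat >> h.py <<'E'
def st():
    s=env.state(); d=np.array(s['position'])[:2]-C; f=np.array(s['force'])
    print('t %.2f s %.1f off %.1f z %.1f  F_along %.2f F_across %.2f Fz %.2f gap %.3f'%(s['time'],1e3*d@U,1e3*d@N,1e3*s['position'][2],f[:2]@U,f[:2]@N,f[2],s['finger_gap']))
E
python3 -c "
from h import *
st();p,s=shot('wrist','w2')"
```

```text
t 5.40 s 30.3 off 1.4 z 63.9  F_along -0.29 F_across -1.32 Fz 6.42 gap 0.224
```

View pics/w2.png

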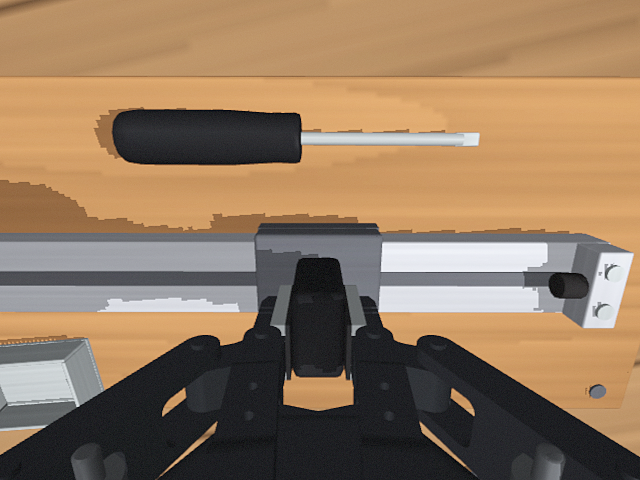

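Gripped at s≈30 mm, gap 19 mm on the 20 mm block. Now the slow stroke to the left, 12 mm per call, sampling the force.

Request:
move_arm:
  increments:
    - [0, 0.0019, 0, 0, 0, 0, -1]
    - [0, 0.0038, 0, 0, 0, 0, -1]
    - [0, 0.0056, 0, 0, 0, 0, -1]
    - [0, 0.0075, 0, 0, 0, 0, -1]
    - [0, 0.0094, 0, 0, 0, 0, -1]
    - [0, 0.0112, 0, 0, 0, 0, -1]
    - [0, 0.0131, 0, 0, 0, 0, -1]
    - [0, 0.015, 0, 0, 0, 0, -1]

```text
time: 6.25
position: [0.5784, 0.0268, 0.0639]
eef_rot: [[-0.979, 0.202, 0.0], [0.202, 0.979, -0.001], [-0.001, -0.0, -1.0]]
force: [-1.5, -1.5, 5.9]
finger_gap: 0.225
```

Request:
move_arm:
  increments:
    - [0, 0.0019, 0, 0, 0, 0, -1]
    - [0, 0.0038, 0, 0, 0, 0, -1]
    - [0, 0.0056, 0, 0, 0, 0, -1]
    - [0, 0.0075, 0, 0, 0, 0, -1]
    - [0, 0.0094, 0, 0, 0, 0, -1]
    - [0, 0.0112, 0, 0, 0, 0, -1]
    - [0, 0.0131, 0, 0, 0, 0, -1]
    - [0, 0.015, 0, 0, 0, 0, -1]

```text
time: 7.05
position: [0.5809, 0.0386, 0.0639]
eef_rot: [[-0.979, 0.202, 0.001], [0.202, 0.979, -0.001], [-0.001, -0.0, -1.0]]
force: [-1.1, -0.5, 6.9]
finger_gap: 0.228
```

Request:
move_arm:
  increments:
    - [0, 0.0019, 0, 0, 0, 0, -1]
    - [0, 0.0038, 0, 0, 0, 0, -1]
    - [0, 0.0056, 0, 0, 0, 0, -1]
    - [0, 0.0075, 0, 0, 0, 0, -1]
    - [0, 0.0094, 0, 0, 0, 0, -1]
    - [0, 0.0112, 0, 0, 0, 0, -1]
    - [0, 0.0131, 0, 0, 0, 0, -1]
    - [0, 0.015, 0, 0, 0, 0, -1]

```text
time: 7.85
position: [0.5833, 0.0504, 0.0639]
eef_rot: [[-0.979, 0.202, 0.001], [0.202, 0.979, -0.001], [-0.001, -0.0, -1.0]]
force: [-1.6, -1.2, 6.3]
finger_gap: 0.229
```

```bash
python3 -c "
from h import *
st()"
```

```text
t 7.85 s 66.0 off 1.3 z 63.9  F_along -1.46 F_across -1.29 Fz 6.34 gap 0.229
```

Request:
move_arm:
  increments:
    - [0, 0.0019, 0, 0, 0, 0, -1]
    - [0, 0.0038, 0, 0, 0, 0, -1]
    - [0, 0.0056, 0, 0, 0, 0, -1]
    - [0, 0.0075, 0, 0, 0, 0, -1]
    - [0, 0.0094, 0, 0, 0, 0, -1]
    - [0, 0.0112, 0, 0, 0, 0, -1]
    - [0, 0.0131, 0, 0, 0, 0, -1]
    - [0, 0.015, 0, 0, 0, 0, -1]

```text
time: 8.65
position: [0.5857, 0.0621, 0.0639]
eef_rot: [[-0.979, 0.202, 0.001], [0.202, 0.979, -0.001], [-0.001, -0.0, -1.0]]
force: [-0.6, -1.0, 4.9]
finger_gap: 0.229
```

Request:
move_arm:
  increments:
    - [0, 0.0019, 0, 0, 0, 0, -1]
    - [0, 0.0038, 0, 0, 0, 0, -1]
    - [0, 0.0056, 0, 0, 0, 0, -1]
    - [0, 0.0075, 0, 0, 0, 0, -1]
    - [0, 0.0094, 0, 0, 0, 0, -1]
    - [0, 0.0112, 0, 0, 0, 0, -1]
    - [0, 0.0131, 0, 0, 0, 0, -1]
    - [0, 0.015, 0, 0, 0, 0, -1]

```text
time: 9.45
position: [0.5882, 0.0739, 0.0639]
eef_rot: [[-0.979, 0.202, 0.001], [0.202, 0.979, -0.001], [-0.001, -0.0, -1.0]]
force: [-1.8, -0.5, 6.0]
finger_gap: 0.226
```

Request:
move_arm:
  increments:
    - [0, 0.003, 0, 0, 0, 0, -1]
    - [0, 0.006, 0, 0, 0, 0, -1]
    - [0, 0.009, 0, 0, 0, 0, -1]
    - [0, 0.012, 0, 0, 0, 0, -1]
    - [0, 0.015, 0, 0, 0, 0, -1]
    - [0, 0.0175, 0, 0, 0, 0, -1]
    - [0, 0.02, 0, 0, 0, 0, -1]
    - [0, 0.0225, 0, 0, 0, 0, -1]

```text
time: 10.25
position: [0.5918, 0.0916, 0.0639]
eef_rot: [[-0.979, 0.202, 0.001], [0.202, 0.979, -0.0], [-0.001, -0.0, -1.0]]
force: [-0.7, -1.4, 5.7]
finger_gap: 0.227
```

Request:
move_arm:
  increments:
    - [0, 0.0015, 0, 0, 0, 0, -1]
    - [0, 0.003, 0, 0, 0, 0, -1]
    - [0, 0.0045, 0, 0, 0, 0, -1]
    - [0, 0.006, 0, 0, 0, 0, -1]
    - [0, 0.0075, 0, 0, 0, 0, -1]
    - [0, 0.009, 0, 0, 0, 0, -1]
    - [0, 0.01, 0, 0, 0, 0, -1]
    - [0, 0.011, 0, 0, 0, 0, -1]

```text
time: 11.05
position: [0.5936, 0.1001, 0.0639]
eef_rot: [[-0.979, 0.202, 0.001], [0.202, 0.979, -0.0], [-0.001, -0.0, -1.0]]
force: [-1.0, -1.4, 5.7]
finger_gap: 0.228
```

```bash
python3 -c "
from h import *
st()"
```

```text
t 11.05 s 116.8 off 1.3 z 63.9  F_along -1.54 F_across -0.70 Fz 5.73 gap 0.228
```

Request:
move_arm:
  increments:
    - [0, 0.0006, 0, 0, 0, 0, -1]
    - [0, 0.0012, 0, 0, 0, 0, -1]
    - [0, 0.0019, 0, 0, 0, 0, -1]
    - [0, 0.0025, 0, 0, 0, 0, -1]
    - [0, 0.0031, 0, 0, 0, 0, -1]
    - [0, 0.0038, 0, 0, 0, 0, -1]
    - [0, 0.0044, 0, 0, 0, 0, -1]
    - [0, 0.005, 0, 0, 0, 0, -1]

```text
time: 11.85
position: [0.5943, 0.1036, 0.0639]
eef_rot: [[-0.979, 0.202, 0.0], [0.202, 0.979, -0.001], [-0.001, -0.001, -1.0]]
force: [-1.9, -3.7, 6.1]
finger_gap: 0.23
```

```bash
python3 -c "
from h import *
st()"
```

```text
t 11.85 s 120.4 off 1.2 z 63.9  F_along -4.03 F_across -1.12 Fz 6.10 gap 0.230
```

Contact: the force along the rail rose to 4 N at s≈120.4. Leaning 2 mm further and holding.

Request:
move_arm:
  increments:
    - [0, 0.0008, 0, 0, 0, 0, -1]
    - [0, 0.0016, 0, 0, 0, 0, -1]
    - [0, 0.0025, 0, 0, 0, 0, -1]
    - [0, 0.0025, 0, 0, 0, 0, -1]
    - [0, 0.0025, 0, 0, 0, 0, -1]
    - [0, 0.0025, 0, 0, 0, 0, -1]
    - [0, 0.0025, 0, 0, 0, 0, -1]
    - [0, 0.0025, 0, 0, 0, 0, -1]

```text
time: 12.65
position: [0.5946, 0.105, 0.0639]
eef_rot: [[-0.979, 0.202, 0.0], [0.202, 0.979, -0.002], [-0.001, -0.002, -1.0]]
force: [-2.3, -7.2, 6.5]
finger_gap: 0.233
```

```bash
python3 -c "
from h import *
st()"
```

```text
t 12.65 s 121.9 off 1.2 z 63.9  F_along -7.49 F_across -0.77 Fz 6.53 gap 0.233
```

Leaned at about 6 N; contact was at s≈119.5. Returning quickly over the part already sampled, then scanning on slowly.

Request:
move_arm:
  increments:
    - [0, -0.003, 0, 0, 0, 0, -1]
    - [0, -0.009, 0, 0, 0, 0, -1]
    - [0, -0.016, 0, 0, 0, 0, -1]
    - [0, -0.023, 0, 0, 0, 0, -1]
    - [0, -0.03, 0, 0, 0, 0, -1]
    - [0, -0.037, 0, 0, 0, 0, -1]
    - [0, -0.044, 0, 0, 0, 0, -1]
    - [0, -0.051, 0, 0, 0, 0, -1]

```text
time: 13.45
position: [0.5866, 0.0663, 0.0639]
eef_rot: [[-0.98, 0.201, 0.001], [0.201, 0.98, 0.001], [-0.001, 0.001, -1.0]]
force: [-0.0, 1.3, 6.2]
finger_gap: 0.231
```

Request:
move_arm:
  increments:
    - [0, -0.007, 0, 0, 0, 0, -1]
    - [0, -0.014, 0, 0, 0, 0, -1]
    - [0, -0.021, 0, 0, 0, 0, -1]
    - [0, -0.028, 0, 0, 0, 0, -1]
    - [0, -0.035, 0, 0, 0, 0, -1]
    - [0, -0.042, 0, 0, 0, 0, -1]
    - [0, -0.046, 0, 0, 0, 0, -1]
    - [0, -0.048, 0, 0, 0, 0, -1]

```text
time: 14.25
position: [0.5788, 0.0286, 0.0639]
eef_rot: [[-0.979, 0.202, 0.001], [0.202, 0.979, 0.0], [-0.001, 0.001, -1.0]]
force: [-0.7, 2.6, 5.6]
finger_gap: 0.229
```

Request:
move_arm:
  increments:
    - [0, -0.0019, 0, 0, 0, 0, -1]
    - [0, -0.0038, 0, 0, 0, 0, -1]
    - [0, -0.0056, 0, 0, 0, 0, -1]
    - [0, -0.0075, 0, 0, 0, 0, -1]
    - [0, -0.0094, 0, 0, 0, 0, -1]
    - [0, -0.0112, 0, 0, 0, 0, -1]
    - [0, -0.0131, 0, 0, 0, 0, -1]
    - [0, -0.015, 0, 0, 0, 0, -1]

```text
time: 15.05
position: [0.5764, 0.0171, 0.0639]
eef_rot: [[-0.98, 0.201, 0.001], [0.201, 0.98, 0.0], [-0.001, 0.001, -1.0]]
force: [-0.9, 2.1, 5.2]
finger_gap: 0.232
```

Request:
move_arm:
  increments:
    - [0, -0.0019, 0, 0, 0, 0, -1]
    - [0, -0.0038, 0, 0, 0, 0, -1]
    - [0, -0.0056, 0, 0, 0, 0, -1]
    - [0, -0.0075, 0, 0, 0, 0, -1]
    - [0, -0.0094, 0, 0, 0, 0, -1]
    - [0, -0.0112, 0, 0, 0, 0, -1]
    - [0, -0.0131, 0, 0, 0, 0, -1]
    - [0, -0.015, 0, 0, 0, 0, -1]

```text
time: 15.85
position: [0.574, 0.0053, 0.0639]
eef_rot: [[-0.98, 0.201, 0.001], [0.201, 0.98, 0.0], [-0.001, 0.001, -1.0]]
force: [-1.8, 2.2, 6.1]
finger_gap: 0.228
```

Request:
move_arm:
  increments:
    - [0, -0.0019, 0, 0, 0, 0, -1]
    - [0, -0.0038, 0, 0, 0, 0, -1]
    - [0, -0.0056, 0, 0, 0, 0, -1]
    - [0, -0.0075, 0, 0, 0, 0, -1]
    - [0, -0.0094, 0, 0, 0, 0, -1]
    - [0, -0.0112, 0, 0, 0, 0, -1]
    - [0, -0.0131, 0, 0, 0, 0, -1]
    - [0, -0.015, 0, 0, 0, 0, -1]

```text
time: 16.65
position: [0.5718, -0.0049, 0.0639]
eef_rot: [[-0.98, 0.2, 0.002], [0.2, 0.98, 0.004], [-0.001, 0.004, -1.0]]
force: [1.6, 13.0, 6.6]
finger_gap: 0.233
```

Request:
move_arm:
  increments:
    - [0, -0.0019, 0, 0, 0, 0, -1]
    - [0, -0.0038, 0, 0, 0, 0, -1]
    - [0, -0.0056, 0, 0, 0, 0, -1]
    - [0, -0.0075, 0, 0, 0, 0, -1]
    - [0, -0.0094, 0, 0, 0, 0, -1]
    - [0, -0.0112, 0, 0, 0, 0, -1]
    - [0, -0.0131, 0, 0, 0, 0, -1]
    - [0, -0.015, 0, 0, 0, 0, -1]

```text
time: 17.45
position: [0.5693, -0.0171, 0.0639]
eef_rot: [[-0.98, 0.201, 0.001], [0.201, 0.98, 0.002], [-0.001, 0.003, -1.0]]
force: [-0.1, 6.8, 5.7]
finger_gap: 0.228
```

```bash
python3 -c "
from h import *
st()"
```

```text
t 17.45 s -2.8 off 1.4 z 63.9  F_along 6.63 F_across -1.50 Fz 5.73 gap 0.228
```

The gum shows between s≈10 and s≈-3. I'll refine that on the way back. On to the right buffer first, expected near s≈-120.5.

Request:
move_arm:
  increments:
    - [0, -0.003, 0, 0, 0, 0, -1]
    - [0, -0.008, 0, 0, 0, 0, -1]
    - [0, -0.015, 0, 0, 0, 0, -1]
    - [0, -0.022, 0, 0, 0, 0, -1]
    - [0, -0.029, 0, 0, 0, 0, -1]
    - [0, -0.036, 0, 0, 0, 0, -1]
    - [0, -0.043, 0, 0, 0, 0, -1]
    - [0, -0.05, 0, 0, 0, 0, -1]

```text
time: 18.25
position: [0.561, -0.0575, 0.0639]
eef_rot: [[-0.98, 0.201, 0.001], [0.201, 0.98, 0.0], [-0.001, 0.0, -1.0]]
force: [-0.5, 2.1, 5.9]
finger_gap: 0.229
```

Request:
move_arm:
  increments:
    - [0, -0.008, 0, 0, 0, 0, -1]
    - [0, -0.016, 0, 0, 0, 0, -1]
    - [0, -0.024, 0, 0, 0, 0, -1]
    - [0, -0.032, 0, 0, 0, 0, -1]
    - [0, -0.04, 0, 0, 0, 0, -1]
    - [0, -0.048, 0, 0, 0, 0, -1]
    - [0, -0.054, 0, 0, 0, 0, -1]
    - [0, -0.058, 0, 0, 0, 0, -1]

```text
time: 19.05
position: [0.5515, -0.1031, 0.0639]
eef_rot: [[-0.979, 0.202, 0.0], [0.202, 0.979, 0.0], [-0.0, 0.0, -1.0]]
force: [-2.0, 2.4, 6.0]
finger_gap: 0.231
```

Request:
move_arm:
  increments:
    - [0, -0.0035, 0, 0, 0, 0, -1]
    - [0, -0.007, 0, 0, 0, 0, -1]
    - [0, -0.0105, 0, 0, 0, 0, -1]
    - [0, -0.014, 0, 0, 0, 0, -1]
    - [0, -0.0175, 0, 0, 0, 0, -1]
    - [0, -0.0205, 0, 0, 0, 0, -1]
    - [0, -0.0225, 0, 0, 0, 0, -1]
    - [0, -0.024, 0, 0, 0, 0, -1]

```text
time: 19.85
position: [0.5476, -0.1217, 0.0639]
eef_rot: [[-0.979, 0.202, 0.0], [0.202, 0.979, 0.0], [-0.0, 0.0, -1.0]]
force: [-1.8, 1.7, 7.0]
finger_gap: 0.229
```

```bash
python3 -c "
from h import *
st()"
```

```text
t 19.85 s -109.7 off 1.6 z 63.9  F_along 1.33 F_across -2.14 Fz 6.98 gap 0.229
```

Now 11 mm to expected contact; go 9 mm, then slow.

Request:
move_arm:
  increments:
    - [0, -0.0015, 0, 0, 0, 0, -1]
    - [0, -0.003, 0, 0, 0, 0, -1]
    - [0, -0.0045, 0, 0, 0, 0, -1]
    - [0, -0.006, 0, 0, 0, 0, -1]
    - [0, -0.0075, 0, 0, 0, 0, -1]
    - [0, -0.009, 0, 0, 0, 0, -1]
    - [0, -0.01, 0, 0, 0, 0, -1]
    - [0, -0.011, 0, 0, 0, 0, -1]

```text
time: 20.65
position: [0.5458, -0.1302, 0.0639]
eef_rot: [[-0.98, 0.201, 0.0], [0.201, 0.98, 0.0], [-0.0, 0.0, -1.0]]
force: [-2.0, 3.0, 7.0]
finger_gap: 0.228
```

Request:
move_arm:
  increments:
    - [0, -0.0006, 0, 0, 0, 0, -1]
    - [0, -0.0012, 0, 0, 0, 0, -1]
    - [0, -0.0019, 0, 0, 0, 0, -1]
    - [0, -0.0025, 0, 0, 0, 0, -1]
    - [0, -0.0031, 0, 0, 0, 0, -1]
    - [0, -0.0038, 0, 0, 0, 0, -1]
    - [0, -0.0044, 0, 0, 0, 0, -1]
    - [0, -0.005, 0, 0, 0, 0, -1]

```text
time: 21.45
position: [0.5451, -0.1338, 0.0639]
eef_rot: [[-0.98, 0.201, 0.001], [0.201, 0.98, 0.001], [-0.0, 0.001, -1.0]]
force: [-1.1, 4.4, 7.3]
finger_gap: 0.228
```

```bash
python3 -c "
from h import *
st()"
```

```text
t 21.45 s -122.0 off 1.6 z 63.9  F_along 4.05 F_across -1.99 Fz 7.32 gap 0.228
```

Request:
move_arm:
  increments:
    - [0, -0.0008, 0, 0, 0, 0, -1]
    - [0, -0.0016, 0, 0, 0, 0, -1]
    - [0, -0.0027, 0, 0, 0, 0, -1]
    - [0, -0.0027, 0, 0, 0, 0, -1]
    - [0, -0.0027, 0, 0, 0, 0, -1]
    - [0, -0.0027, 0, 0, 0, 0, -1]
    - [0, -0.0027, 0, 0, 0, 0, -1]
    - [0, -0.0027, 0, 0, 0, 0, -1]

```text
time: 22.25
position: [0.5448, -0.1354, 0.0639]
eef_rot: [[-0.98, 0.201, 0.001], [0.201, 0.98, 0.002], [-0.0, 0.002, -1.0]]
force: [-0.7, 7.0, 8.0]
finger_gap: 0.229
```

```bash
python3 -c "
from h import *
st()"
```

```text
t 22.25 s -123.7 off 1.6 z 63.9  F_along 6.74 F_across -2.11 Fz 8.00 gap 0.229
```

Request:
move_arm:
  increments:
    - [0, 0.003, 0, 0, 0, 0, -1]
    - [0, 0.01, 0, 0, 0, 0, -1]
    - [0, 0.018, 0, 0, 0, 0, -1]
    - [0, 0.026, 0, 0, 0, 0, -1]
    - [0, 0.034, 0, 0, 0, 0, -1]
    - [0, 0.042, 0, 0, 0, 0, -1]
    - [0, 0.05, 0, 0, 0, 0, -1]
    - [0, 0.058, 0, 0, 0, 0, -1]

```text
time: 23.05
position: [0.5539, -0.0911, 0.0639]
eef_rot: [[-0.979, 0.202, 0.0], [0.202, 0.979, -0.001], [-0.0, -0.001, -1.0]]
force: [-2.6, -1.2, 6.1]
finger_gap: 0.229
```

Request:
move_arm:
  increments:
    - [0, 0.01, 0, 0, 0, 0, -1]
    - [0, 0.02, 0, 0, 0, 0, -1]
    - [0, 0.03, 0, 0, 0, 0, -1]
    - [0, 0.04, 0, 0, 0, 0, -1]
    - [0, 0.05, 0, 0, 0, 0, -1]
    - [0, 0.06, 0, 0, 0, 0, -1]
    - [0, 0.069, 0, 0, 0, 0, -1]
    - [0, 0.074, 0, 0, 0, 0, -1]

```text
time: 23.85
position: [0.5661, -0.0328, 0.0639]
eef_rot: [[-0.98, 0.201, 0.0], [0.201, 0.98, -0.001], [-0.001, -0.001, -1.0]]
force: [-2.6, -1.0, 5.8]
finger_gap: 0.228
```

Request:
move_arm:
  increments:
    - [0, 0.0013, 0, 0, 0, 0, -1]
    - [0, 0.0025, 0, 0, 0, 0, -1]
    - [0, 0.0038, 0, 0, 0, 0, -1]

```text
time: 24.15
position: [0.5666, -0.0302, 0.0639]
eef_rot: [[-0.979, 0.202, 0.0], [0.202, 0.979, -0.001], [-0.0, -0.001, -1.0]]
force: [-2.1, -1.3, 5.8]
finger_gap: 0.229
```

Request:
move_arm:
  increments:
    - [0, 0.0013, 0, 0, 0, 0, -1]
    - [0, 0.0025, 0, 0, 0, 0, -1]
    - [0, 0.0038, 0, 0, 0, 0, -1]

```text
time: 24.45
position: [0.5672, -0.0273, 0.0639]
eef_rot: [[-0.979, 0.202, 0.0], [0.202, 0.979, -0.001], [-0.001, -0.001, -1.0]]
force: [-2.3, -1.2, 5.0]
finger_gap: 0.223
```

Request:
move_arm:
  increments:
    - [0, 0.0013, 0, 0, 0, 0, -1]
    - [0, 0.0025, 0, 0, 0, 0, -1]
    - [0, 0.0038, 0, 0, 0, 0, -1]

```text
time: 24.75
position: [0.5678, -0.0244, 0.0639]
eef_rot: [[-0.979, 0.202, 0.0], [0.202, 0.979, -0.001], [-0.001, -0.001, -1.0]]
force: [-2.0, -1.0, 5.7]
finger_gap: 0.226
```

Request:
move_arm:
  increments:
    - [0, 0.0013, 0, 0, 0, 0, -1]
    - [0, 0.0025, 0, 0, 0, 0, -1]
    - [0, 0.0038, 0, 0, 0, 0, -1]

```text
time: 25.05
position: [0.5684, -0.0214, 0.0639]
eef_rot: [[-0.979, 0.202, 0.0], [0.202, 0.979, -0.001], [-0.001, -0.001, -1.0]]
force: [-2.8, -2.2, 6.3]
finger_gap: 0.228
```

Request:
move_arm:
  increments:
    - [0, 0.0013, 0, 0, 0, 0, -1]
    - [0, 0.0025, 0, 0, 0, 0, -1]
    - [0, 0.0038, 0, 0, 0, 0, -1]

```text
time: 25.35
position: [0.5688, -0.0195, 0.0639]
eef_rot: [[-0.979, 0.202, -0.0], [0.202, 0.979, -0.003], [-0.0, -0.003, -1.0]]
force: [-4.0, -9.1, 6.4]
finger_gap: 0.229
```

Request:
move_arm:
  increments:
    - [0, 0.0013, 0, 0, 0, 0, -1]
    - [0, 0.0025, 0, 0, 0, 0, -1]
    - [0, 0.0038, 0, 0, 0, 0, -1]

```text
time: 25.65
position: [0.5693, -0.0171, 0.0639]
eef_rot: [[-0.979, 0.203, -0.0], [0.203, 0.979, -0.004], [-0.0, -0.004, -1.0]]
force: [-3.7, -7.4, 6.8]
finger_gap: 0.229
```

```bash
python3 -c "
from h import *
st()"
```

```text
t 25.65 s -2.9 off 1.4 z 63.9  F_along -8.04 F_across -2.10 Fz 6.81 gap 0.229
```

Request:
move_arm:
  increments:
    - [0, 0.0013, 0, 0, 0, 0, -1]
    - [0, 0.0025, 0, 0, 0, 0, -1]
    - [0, 0.0038, 0, 0, 0, 0, -1]

```text
time: 25.95
position: [0.57, -0.0137, 0.0639]
eef_rot: [[-0.979, 0.203, -0.0], [0.203, 0.979, -0.003], [-0.0, -0.003, -1.0]]
force: [-4.3, -9.2, 7.3]
finger_gap: 0.228
```

Request:
move_arm:
  increments:
    - [0, 0.0013, 0, 0, 0, 0, -1]
    - [0, 0.0025, 0, 0, 0, 0, -1]
    - [0, 0.0038, 0, 0, 0, 0, -1]

```text
time: 26.25
position: [0.5706, -0.0107, 0.0639]
eef_rot: [[-0.979, 0.203, -0.0], [0.203, 0.979, -0.003], [-0.0, -0.003, -1.0]]
force: [-3.7, -8.4, 6.9]
finger_gap: 0.228
```

Request:
move_arm:
  increments:
    - [0, 0.0013, 0, 0, 0, 0, -1]
    - [0, 0.0025, 0, 0, 0, 0, -1]
    - [0, 0.0038, 0, 0, 0, 0, -1]

```text
time: 26.55
position: [0.5713, -0.0077, 0.0639]
eef_rot: [[-0.979, 0.203, -0.0], [0.203, 0.979, -0.003], [-0.001, -0.003, -1.0]]
force: [-3.6, -8.2, 7.3]
finger_gap: 0.229
```

Request:
move_arm:
  increments:
    - [0, 0.0013, 0, 0, 0, 0, -1]
    - [0, 0.0025, 0, 0, 0, 0, -1]
    - [0, 0.0038, 0, 0, 0, 0, -1]

```text
time: 26.85
position: [0.572, -0.0041, 0.0639]
eef_rot: [[-0.979, 0.202, 0.0], [0.202, 0.979, -0.002], [-0.001, -0.002, -1.0]]
force: [-1.8, -2.2, 5.8]
finger_gap: 0.228
```

Request:
move_arm:
  increments:
    - [0, 0.0013, 0, 0, 0, 0, -1]
    - [0, 0.0025, 0, 0, 0, 0, -1]
    - [0, 0.0038, 0, 0, 0, 0, -1]

```text
time: 27.15
position: [0.5727, -0.0006, 0.0639]
eef_rot: [[-0.979, 0.202, 0.0], [0.202, 0.979, -0.001], [-0.001, -0.001, -1.0]]
force: [-2.3, -1.6, 6.1]
finger_gap: 0.228
```

Request:
move_arm:
  increments:
    - [0, 0.0013, 0, 0, 0, 0, -1]
    - [0, 0.0025, 0, 0, 0, 0, -1]
    - [0, 0.0038, 0, 0, 0, 0, -1]

```text
time: 27.45
position: [0.5734, 0.0024, 0.0639]
eef_rot: [[-0.979, 0.202, 0.0], [0.202, 0.979, -0.001], [-0.001, -0.001, -1.0]]
force: [-2.5, -0.9, 5.7]
finger_gap: 0.231
```

```bash
python3 -c "
from h import *
st()"
```

```text
t 27.45 s 17.1 off 1.4 z 63.9  F_along -1.44 F_across -2.29 Fz 5.72 gap 0.231
```

Going left, the drag is high from y≈-0.0207 to -0.005. Going right it was high at -0.0049 and falling at -0.0171. The middle is therefore at y≈-0.0127. Going back there.

Request:
move_arm:
  increments:
    - [0, -0.0025, 0, 0, 0, 0, -1]
    - [0, -0.005, 0, 0, 0, 0, -1]
    - [0, -0.0075, 0, 0, 0, 0, -1]
    - [0, -0.01, 0, 0, 0, 0, -1]
    - [0, -0.0125, 0, 0, 0, 0, -1]
    - [0, -0.015, 0, 0, 0, 0, -1]
    - [0, -0.0175, 0, 0, 0, 0, -1]
    - [0, -0.02, 0, 0, 0, 0, -1]

```text
time: 28.25
position: [0.5705, -0.0114, 0.0639]
eef_rot: [[-0.98, 0.2, 0.001], [0.2, 0.98, 0.003], [-0.001, 0.003, -1.0]]
force: [-0.7, 8.5, 5.7]
finger_gap: 0.228
```

Request:
move_arm:
  increments:
    - [0, 0, 0, 0, 0, 0, -1]
    - [0, 0, 0, 0, 0, 0, -1]

```text
time: 28.45
position: [0.5703, -0.0123, 0.0639]
eef_rot: [[-0.98, 0.201, 0.001], [0.201, 0.98, 0.001], [-0.001, 0.001, -1.0]]
force: [-0.7, 4.2, 5.4]
finger_gap: 0.229
```

```bash
python3 -c "
from h import *
st()"
```

```text
t 28.45 s 2.0 off 1.4 z 63.9  F_along 3.95 F_across -1.56 Fz 5.41 gap 0.229
```

Parked at y=-0.0123. Opening gently, then straight up.

Request:
move_arm:
  increments:
    - [0, 0, 0, 0, 0, 0, -0.4]
    - [0, 0, 0, 0, 0, 0, -0.2]
    - [0, 0, 0, 0, 0, 0, 0.1]
    - [0, 0, 0, 0, 0, 0, 0.4]
    - [0, 0, 0, 0, 0, 0, 0.4]
    - [0, 0, 0, 0, 0, 0, 0.4]

```text
time: 29.05
position: [0.57, -0.013, 0.0634]
eef_rot: [[-0.979, 0.202, -0.0], [0.202, 0.979, 0.0], [0.0, -0.0, -1.0]]
force: [-0.6, -0.3, 0.8]
finger_gap: 0.703
```

Request:
move_arm:
  increments:
    - [0, 0, -0.015, 0, 0, 0, 0.4]
    - [0, 0, -0.04, 0, 0, 0, 0.4]
    - [0, 0, -0.08, 0, 0, 0, 0.4]
    - [0, 0, -0.12, 0, 0, 0, 0.4]
    - [0, 0, -0.158, 0, 0, 0, 0.4]
    - [0, 0, -0.158, 0, 0, 0, 0.4]
    - [0, 0, -0.158, 0, 0, 0, 0.4]
    - [0, 0, -0.158, 0, 0, 0, 0.4]

```text
time: 29.85
position: [0.5696, -0.0129, 0.1893]
eef_rot: [[-0.979, 0.202, -0.001], [0.202, 0.979, 0.0], [0.001, -0.0, -1.0]]
force: [-0.4, -0.1, -0.0]
finger_gap: 0.697
```

```bash
python3 -c "
from h import *
st()
p,s=shot('wrist','w3'); w=cloud(p,s).reshape(-1,3)
w=w[(abs(w[:,0]-.57)<.15)&(abs(w[:,1])<.25)]
for a,b in [(.012,.026),(.049,.057),(.085,.1)]:
  q=w[(w[:,2]>a)&(w[:,2]<b)][:,:2].astype(np.float32)
  print(a,b,len(q),cv2.minAreaRect(q))
"
```

```text
t 29.85 s 1.3 off 0.9 z 189.3  F_along -0.19 F_across -0.36 Fz -0.05 gap 0.697
0.012 0.026 77635 ((0.5695266127586365, -0.016531899571418762), (0.4612252712249756, 0.20003534853458405), 78.3045654296875)
0.049 0.057 5662 ((0.569525420665741, -0.01640455424785614), (0.3568956255912781, 0.05629412457346916), 78.4391860961914)
0.085 0.1 1352 ((0.5691444277763367, -0.013547808863222599), (0.019856886938214302, 0.03500097244977951), 79.0862045288086)
```

View pics/w3.png

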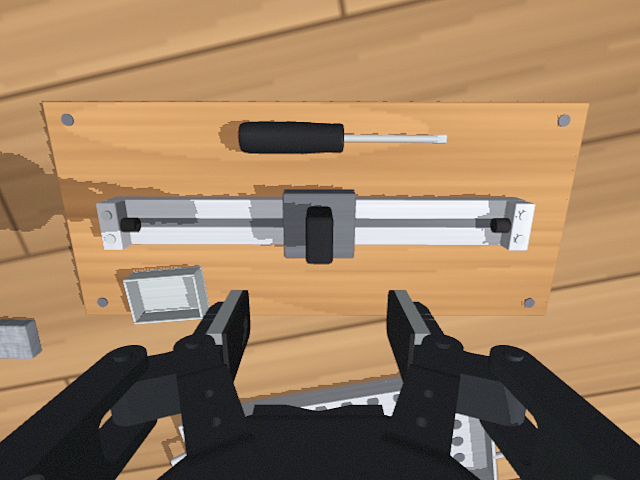

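The last picture shows the carriage free at (318,225), with the screwdriver and tin where they were. The wrist fit agrees with the parked position (s≈+3 mm from the rail middle).

```bash
python3 -c "
from h import *
print(env.job_done())"
```

```text
the job is handed in; nothing more can be done
None
```

The carriage was slid to the left buffer and then to the right one, and is now parked on the gummed spot and released. The job is handed in at about 30 s of the 58 s allowed.

- **Buffers:** I leaned on the left one with about 6 N and the right one with about 5 N, holding each for roughly half a second. Both are well under the 25 N ramming limit.
- **Gummed spot:** The drag rose from about 1.5–2 N to 9–13 N over a stretch about 16 mm long. Its middle is about 2–3 mm to the left of the rail's middle. Both passes agreed on the edges to about 2–3 mm.
- **Parking:** I stopped within about 1 mm of that middle.
- **Last checks:** After release and lifting, the wrist camera put the carriage about 3 mm left of the rail's middle, which matches. The tool force read about zero, and the screwdriver and tin looked undisturbed in the picture. I did not re-photograph the things farther off, but the arm passed well above them and met no contact.
- **Disagreement:** Positions from the fixed cameras and the wrist camera differed by about 3 mm along the rail. I used the two buffer contacts and the felt drag as the reference instead.

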